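Bring the valve of a cart wheel to twelve o'clock

ROBOT

A 6-joint arm with a two-finger parallel gripper is mounted at the origin on the work surface. World frame = base frame: x ahead of the robot, y to its left, z up, the work surface at z = 0. Lengths are in mm, angles in rad, forces in N, time in s.
With the tool pointing down it reaches from about 350 to 975 mm from the base axis. Payload 7.1 kg.
Tool frame: the origin (TCP) lies at the very end of the fingers, on their centre line; the grasp point (between the pads) lies tcp_to_grasp behind it (tcp_to_grasp is the distance from the TCP to the grasp point, in mm); z points along the fingers, x is the direction in which the jaws open and shut, and the axes are right-handed (so a half turn about z gives the same grasp; the last joint's range is limited). The gripper opens to 88 mm and grips with 3 to 60 N. Pads are 20 mm wide; open, the fingers measure 115 mm over their backs; the gripper's body (75 mm by 178 mm) begins 61 mm behind the grasp point.
Start: joints at [1.252, 0.423, 1.63, -0, 1.089, -0.019], TCP at [184.549, 597.115, 187.175] pointing down, gripper open.
Joint ranges: [-3, 3], [-0.9, 2.11], [0.09, 2.58], [-1.31, 4.45], [0.11, 2.69], [-2.54, 2.54]. Speed limits (rad/s): [2.39, 2.39, 3.01, 3.14, 3.14, 3.14].

INTERFACE

Orientations are given as a rotation vector (axis times angle).
In Python, from workcell import get_obs, get_image, close_job, recognise, mark_of, tcp_to_grasp gives the robot as it stands. The module is installed in compiled form; this text tells all that it offers.
- The arm moves only by the tool move_arm, never from a script. Its argument "motion" is a list of rows, each a list of 7 numbers: the shift along the world's x, y, z in mm, then the turn, a rotation vector about the world's x, y, z in rad, then the finger opening in mm, from 0 to 87.8. A call has 1 to 5 rows; each row is the pose to reach, as a shift and turn from the pose commanded when the call began; what a row does not reach only later rows make up. A row lasts 1/12 s, in which the tool goes at most 41.7 mm and 7.16 degrees, less where a joint would pass 70% of its speed; a pose out of reach is approached as far as the arm can. A call with a gripper value outside its range is refused whole. The fingers move at their own pace and stop on an object; the grip force is fixed at half the most. Time passes only in rows, so rows that repeat a pose let the fingers close. It gives the time, the measured TCP pose, the force and the opening at its end, in the units of the state.
- get_obs(): the state, without advancing time (a new reading comes with each control period).
- get_image(name): name is "side" or "top"; returns a dict with "color" (400x640x3 uint8, red, green, blue), "mtx" (3x3 intrinsics, pixels), "camera_from_world" (4x4, takes a point from world to camera coordinates). Camera axes: x right, y up, looking along -z (the intrinsics and any distortion apply to the point x, -y, -z); pixel columns grow to the right and rows downward; lengths in mm; the calibration is good to about 2 mm. A picture is of the moment at which its call begins. There is no depth.
- close_job(): hands the job in, once; it reports no verdict.
Trained networks look in a picture, given as the dict that the camera call returned (one of the last four; its "shot" number tells which), for a name from the list of things; names that differ only in an ending like _2 or _b are one class to them, and where a whole thing is asked for, a point or a joint stands for the part that bears it (a point fixed in the world has none). Each returns a list of dicts, best first, with "p" (0 to 1); they miss things now and then, are a little off and sometimes report something else, mostly with a low value. They report only what shows in the picture. A call takes as long as a camera call.
- recognise(picture, label): "bbox" ([centre column, centre row, width, height] in pixels, round what is visible of it).
- mark_of(picture, label): "location" ([row, column] in pixels: a listed point, or the origin of a listed thing).
The state is a dict: "t": time; "qpos": joint angles; "qvel": joint speeds; "joint_torque": joint torques, N m; "ee_pos": TCP position; "orientation": TCP orientation; "ft_force": force on the tool from outside, world axes, zero at the start; "moment": the same for the moment, N m; "width": finger opening in mm.
Only numpy, scipy, OpenCV 4.12 (cv2) and the standard library are available. Lean on these libraries where they do the work, as an engineer would, in place of code of your own. Each camera call takes 0.05 s, during which the arm holds its last target. There are 200 camera calls.

TASK

Turn the cart wheel on its stand by gently pushing its spokes with the fingertips, reaching for the next spoke as needed and gripping nothing, until its valve stem, which sits on the inside of the rim, is straight up: at twelve o'clock, the highest point of the leaning wheel, ready for the tyre gauge. Do not touch the valve stem and do not push on the tyre, and leave everything else on the bench where it is. When the wheel stands still, take the hand away.

Things in the scene. Friction and masses are not known exactly. Their poses are not given: they have to be found in the camera images.
- stand: Grey steel wheel stand, fixed. Origin on the bench surface below the hub; z up, x away from the robot (horizontally towards the wheel's highest point), y to the robot's left. Base plate 260 x 430 x 12 mm. The wheel leans back 28 degrees from lying flat; in this frame its face normal (robot's side) is (-0.469, 0, 0.883) and uphill is (0.883, 0, 0.469).
- hub (a point): Centre of the wheel, on its axle, in the middle plane of the spokes, 140 mm above the bench. Fixed; same axes as the stand.
- strap (a point): Middle of a fixed, level flat steel strap across the face of the wheel (robot's side), along the stand's y: 30 mm wide, 6 mm thick, 414 mm long, this point (mid-thickness) 27 mm from the hub along the face normal. An axle nut (26 mm across) stands 6 mm proud of it. It ends on two posts outside the tyre (y = +-200 mm, 167 mm tall). Fingers cannot pass it: they work above or below it.
- wheel (a joint): Turn of the wheel, rad, no end stops: 0 or any whole turn is the valve at twelve o'clock (uphill); grows counterclockwise as the robot sees it (top of the wheel moves to the robot's left). Turns stiffly and evenly (about 0.22 N m friction) and stays where it is left. Starts at 1.9 to 4.4 rad: valve in the lower part.
- spokes: Five straight aluminium spokes, 14 mm wide and 14 mm deep, evenly spaced, with open gaps from the hub (23 mm radius, 20 mm to either side of the middle plane) to the rim (inside radius 124 mm, 30 mm deep). Origin at the hub centre; x points to the valve, z along the face normal. Spokes stand at 36, 108, 180, 252, 324 degrees about z: the valve is half-way between two.
- tyre: Black rubber tyre of the wheel, 330 mm outside diameter, 40 mm thick (20 mm to either side of the middle plane). Origin at the hub centre. Not to be pushed.
- valve: Valve stem, brass with black rubber foot and cap, 9 to 13 mm thick, on the inside of the rim, pointing to the hub: it spans radii 94 to 124 mm in the middle plane. Origin at the hub centre, x towards the valve. Not to be touched.
- valve_cap (a point): Free end of the valve stem, 94 mm from the hub centre. At twelve o'clock it is straight uphill of the hub.
- air_filter: Loose foam air-filter sleeve, grey, 64 mm across, 55 mm tall, bystander. Origin at its underside.
- screwdriver: Loose screwdriver lying down, about 200 mm long, bystander.
- piston: Loose aluminium piston, 66 mm across, 55 mm tall, bystander. Origin at its underside.
- wrench: Loose steel wrench lying down, about 180 mm long, bystander.
- fan_cover: Loose round black starter cover, 150 mm across, 45 mm tall, bystander. Origin at its underside.
- spray_can: Loose grey spray can, 60 mm across, 150 mm tall, bystander. Origin at its underside.
- parts_tray: Loose steel parts tray, 150 x 200 x 40 mm, bystander. Origin at its underside.

How it is judged (in metres and radians):
On the way:
1. the fingers push on a spoke (contact force between spokes and the fingers above 0.5 N), for 0.05 s.
At the end, for the whole second after the job is handed in: the valve is at the top of the wheel, its free end no more than 10 mm (6 degrees) to either side of straight uphill of the hub, and the wheel stands still (y of valve_cap in the frame of stand between -0.01 and 0.01 m and z of valve_cap in the frame of stand above 0.165 m and velocity of joint wheel between -0.03 and 0.03 rad/s); the robot touches nothing.
It fails at once if the valve stem is touched (contact force between valve and the fingers above 0.5 N or contact force between valve and the arm above 0.5 N).
It fails at once if the tyre is pushed (over 3 N) (contact force between tyre and the fingers above 3 N or contact force between tyre and the arm above 3 N).
It fails at once if a spoke is pinched or pushed hard (over 45 N) (contact force between spokes and the fingers above 45 N or contact force between spokes and the arm above 45 N).
It fails at once if a bystander is lifted, carried or shoved (over 20 mm) (distance of any of air_filter, screwdriver, piston, wrench, fan_cover, spray_can, parts_tray from where it was at the start of the episode above 0.02 m).
It also fails if it takes over 61 s, if anything falls off the work surface, if the arm or the gripper's body presses on something with over 40 N, if the wrist force passes 120 N, or if a joint passes its speed limit or range.

## Working session

There is one attempt and no reset: what is moved stays moved. The work goes in short steps, Python scripts to look and compute and a tool call to move; the robot and the scene stay as the last step left them, time stands still between calls to the robot, and variables do not carry over. Pictures are saved under pics/ and viewed, about 8 in all and at most 12, crops included, and the job is handed in when it is done.

Besides the shell and the picture viewer there is one more tool, called after "Emit:" as name(argument=value, ...) on one line, values as JSON. move_arm: Moves the arm, as the interface text tells. Its arguments: {"type":"object","properties":{"motion":{"type":"array"}},"required":["motion"]}

```bash
mkdir -p pics
cat > h.py <<'E'
import numpy as np, cv2
from workcell import *
def ray(im,row,col):
    M=im["mtx"];T=im["camera_from_world"];R=T[:3,:3];t=T[:3,3]
    d=np.array([(col-M[0,2])/M[0,0],-(row-M[1,2])/M[1,1],-1.]);d=R.T@d
    return -R.T@t,d/np.linalg.norm(d)
def tri(a,b):
    A=0;B=0
    for c,d in(a,b):
        P=np.eye(3)-np.outer(d,d);A=A+P;B=B+P@c
    x=np.linalg.solve(A,B);return x,[np.linalg.norm((np.eye(3)-np.outer(d,d))@(x-c)) for c,d in(a,b)]
def proj(im,p):
    q=im["camera_from_world"]@np.append(p,1);M=im["mtx"]
    return M[0,0]*q[0]/-q[2]+M[0,2],M[1,1]*-q[1]/-q[2]+M[1,2]
E
python3 - <<'E'
from h import *
print(tcp_to_grasp,get_obs()["ee_pos"],get_obs()["orientation"])
S={n:get_image(n) for n in("side","top")}
for n in S: cv2.imwrite(f"pics/{n}0.png",S[n]["color"][:,:,::-1])
for l in["hub","strap","stand","valve_cap","wheel","air_filter","screwdriver","piston","wrench","fan_cover","spray_can","parts_tray"]:
    m={n:mark_of(S[n],l)[:1] for n in S}
    r={n:(np.round(m[n][0]["location"]),round(m[n][0]["p"],2)) for n in S if m[n]}
    print(l,r)
    if len(r)==2:
        x,e=tri(*[ray(S[n],*m[n][0]["location"]) for n in S]);print("   ",x.round(1),np.round(e,1))
E
```

```text
18.700000000000003 [184.37217718 596.54284439 186.39112551] [ 2.52759255e+00  1.86423236e+00 -1.98473673e-03]
hub {'side': (array([213., 291.]), 0.92), 'top': (array([170., 305.]), 0.97)}
    [622.1  43.  161.3] [2.1 2.1]
strap {'side': (array([213., 294.]), 0.93), 'top': (array([175., 305.]), 0.61)}
    [609.2  42.6 163. ] [0.1 0.1]
stand {'side': (array([241., 294.]), 0.62), 'top': (array([180., 308.]), 0.68)}
    [617.3  36.6   3.6] [4.3 4.3]
valve_cap {'side': (array([226., 317.]), 0.51), 'top': (array([200., 308.]), 0.51)}
    [541.4  31.3  85.3] [1.3 1.3]Traceback (most recent call last):
  File "<stdin>", line 6, in <module>
ValueError: it knows: air_filter, fan_cover, hub, parts_tray, piston, screwdriver, spokes, spray_can, stand, strap, tyre, valve, valve_cap, wrench
```

Run:
```python
from h import *
S={n:get_image(n) for n in("side","top")}
for l in["spokes","valve","tyre","air_filter","screwdriver","piston","wrench","fan_cover","spray_can","parts_tray"]:
    m={n:mark_of(S[n],l)[:1] for n in S}
    r={n:(np.round(m[n][0]["location"]),round(m[n][0]["p"],2)) for n in S if m[n]}
    print(l,r)
    if len(r)==2:
        x,e=tri(*[ray(S[n],*m[n][0]["location"]) for n in S]);print("   ",x.round(1),np.round(e,1))
for n in S:
    c=ray(S[n],200,320);print(n,c)
    u,v=proj(S[n],np.array([622,43,140.]));w=70 if n=="side" else 70
    u,v=int(u),int(v)
    cv2.imwrite(f"pics/{n}1.png",cv2.resize(S[n]["color"][max(v-60,0):v+60,u-80:u+80,::-1],(800,600),interpolation=cv2.INTER_CUBIC));print(u,v)
```

```text
spokes {'side': (array([218., 292.]), 0.77), 'top': (array([172., 308.]), 0.76)}
    [620.9  33.9 122.5] [1.6 1.6]
valve {}
tyre {'top': (array([175., 306.]), 0.4)}
air_filter {'side': (array([276., 353.]), 0.81), 'top': (array([237., 273.]), 0.75)}
    [422.5 146.1 -12.8] [1.1 1.1]
screwdriver {'side': (array([211., 337.]), 0.58), 'top': (array([224., 350.]), 0.87)}
    [ 480.2 -108.4   -6.5] [7.7 7.7]
piston {'side': (array([326., 298.]), 0.57), 'top': (array([190., 220.]), 0.67)}
    [572.5 322.3  -6.7] [0.2 0.2]
wrench {'top': (array([159., 382.]), 0.55)}
fan_cover {'side': (array([391., 364.]), 0.95), 'top': (array([243., 165.]), 0.86)}
    [389.1 487.7  17.1] [6.3 6.3]
spray_can {'side': (array([397., 294.]), 0.66), 'top': (array([189., 161.]), 0.95)}
    [564.  513.2   4. ] [4.8 4.8]
parts_tray {'side': (array([139., 360.]), 0.66), 'top': (array([245., 471.]), 0.66)}
    [ 414.6 -506.    -6.3] [1.2 1.2]
side (array([ 457.85143061,  761.74941219, 1074.67418449]), array([ 0.06595067, -0.64610947, -0.76039007]))
290 217
top (array([ 429.72397068,    7.66133357, 1481.87807444]), array([ 0.08023316, -0.0090961 , -0.99673462]))
304 171
```

View pics/side0.png

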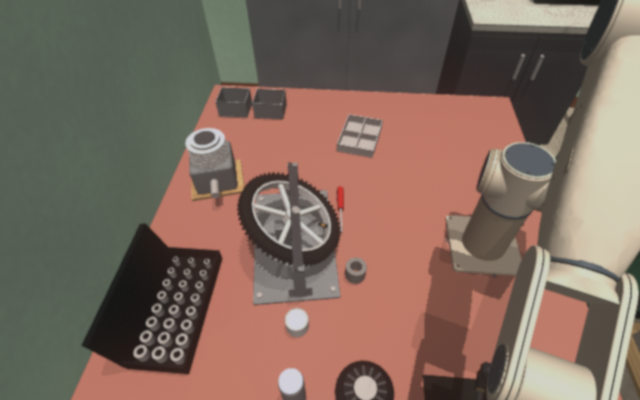

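View pics/top0.png

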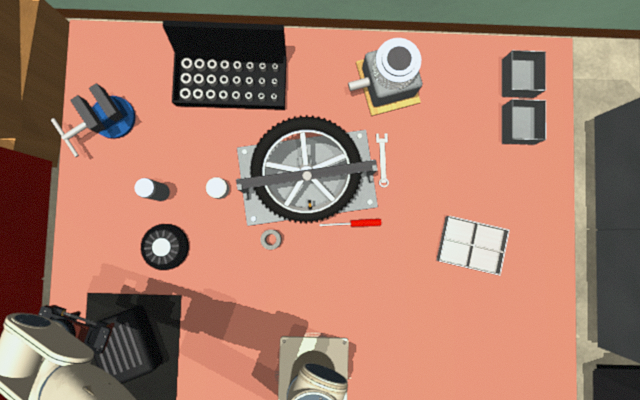

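View pics/top1.png

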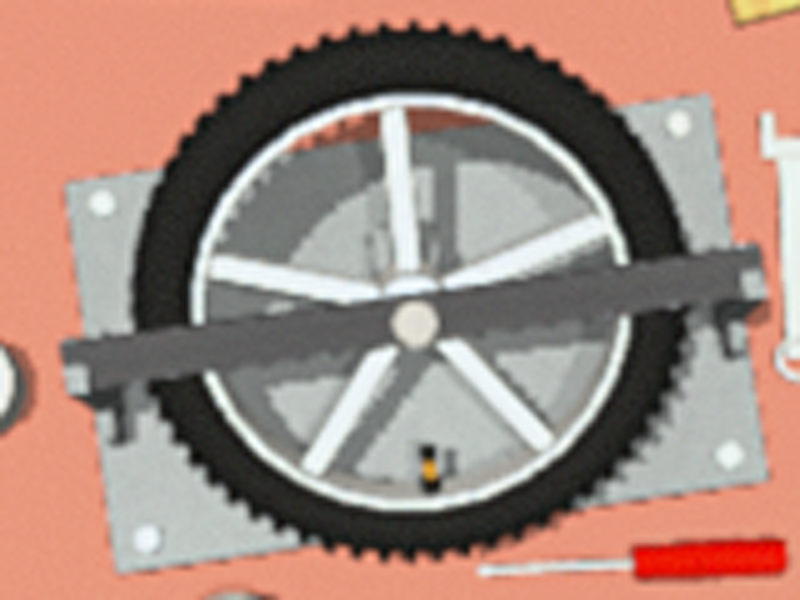

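```bash
cat >> h.py <<'E'
PSI=0.137; HUB=np.array([621.7,44.3,139.5])
def frame(psi=None):
    psi=PSI if psi is None else psi
    Z=np.array([[np.cos(psi),-np.sin(psi),0],[np.sin(psi),np.cos(psi),0],[0,0,1]])
    u=Z@[.883,0,.469];y=Z@[0,1,0];n=Z@[-.469,0,.883]
    return u,y,n
def P(r,th,h=0,psi=None):
    u,y,n=frame(psi); return HUB+r*(np.cos(th)*u+np.sin(th)*y)+h*n
E
python3 - <<'E'
from h import *
from scipy.optimize import minimize
im=get_image("top");g=cv2.cvtColor(im["color"],cv2.COLOR_RGB2GRAY).astype(float)
# valve angle from network on wheel plane
for l in["valve_cap"]:
  for n in("top","side"):
    i=im if n=="top" else get_image(n)
    for m in mark_of(i,l)[:2]:
      c,d=ray(i,*m["location"]);u,y,N=frame();q=c+d*((HUB-c)@N/(d@N))-HUB
      print(n,m["p"],"r",np.hypot(q@u,q@y),"th",np.arctan2(q@y,q@u)%(2*np.pi))
# fit spokes: brightness along spoke vs gaps
def score(th,dark=False):
    s=0
    for k in range(5):
        for r in range(40,118,6):
            a=th+np.pi/5+k*2*np.pi/5
            for b,w in((a,1),(a+np.pi/5,-1)):
                x,yv=proj(im,P(r,b,7 if w>0 else 0));s+=w*cv2.getRectSubPix(g.astype(np.float32),(1,1),(x,yv))[0,0]
    return s
t=np.linspace(0,2*np.pi/5,121);sc=[score(a) for a in t];b=t[np.argmax(sc)];print("spoke fit mod 72deg:",b,[round(b+k*2*np.pi/5,2) for k in range(5)])
# strap ends check
for s in(-207,207):print("strapend",proj(im,HUB+27*frame()[2]+s*frame()[1]))
v=im["color"][:,:,::-1].copy()
v=cv2.resize(v[111:231,224:384],(800,600),interpolation=cv2.INTER_CUBIC)
for k in range(5):
    for r in(30,60,90,120):
        x,y=proj(im,P(r,b+np.pi/5+k*2*np.pi/5,7));cv2.circle(v,(int((x-224+.5)*5),int((y-111+.5)*5)),5,(0,0,255),1)
for k in range(40):
    x,y=proj(im,P(124,k*np.pi/20,15));cv2.circle(v,(int((x-224+.5)*5),int((y-111+.5)*5)),2,(0,255,0),-1)
for s in(-207,207):
    x,y=proj(im,HUB+30*frame()[2]+s*frame()[1]);cv2.circle(v,(int((x-224+.5)*5),int((y-111+.5)*5)),6,(255,0,0),2)
cv2.imwrite("pics/fit.png",v)
E
```

```text
top 0.47 r 90.69706312689772 th 3.2061979699130485
side 0.57 r 252.43764804122304 th 2.4800836523153063
side 0.52 r 85.79121963078792 th 3.069914850949031
spoke fit mod 72deg: 0.6283185307179586 [np.float64(0.63), np.float64(1.88), np.float64(3.14), np.float64(4.4), np.float64(5.65)]
strapend (np.float64(374.7463367461147), np.float64(167.18218829943527))
strapend (np.float64(234.09013632378623), np.float64(182.05200138582822))
```

View pics/fit.png

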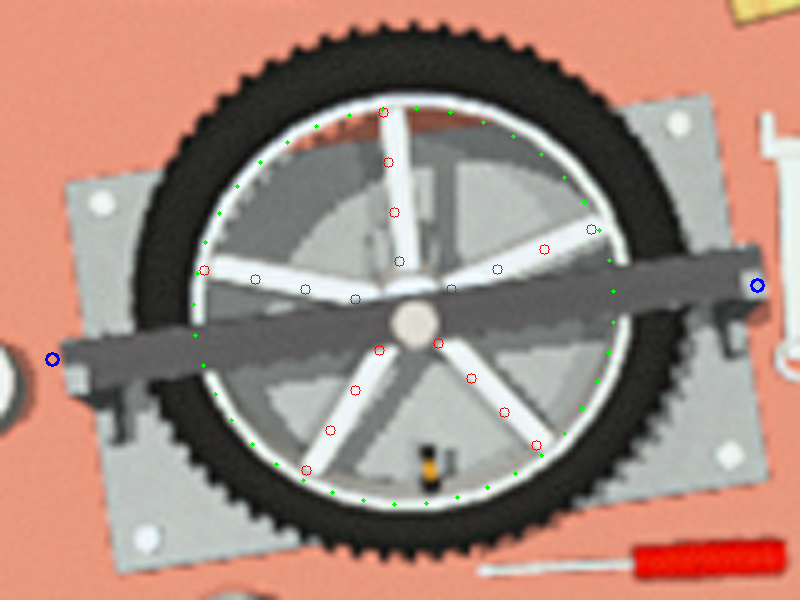

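```bash
cat >> h.py <<'E'
import h as _h
def setf(p): _h.HUB=np.array([p[0],p[1],140.]);_h.PSI=p[2]
def fit(p0,free=(0,1,2,3),names=("top","side")):
    from scipy.optimize import minimize
    S=[get_image(n) for n in names]
    G=[cv2.GaussianBlur(cv2.cvtColor(i["color"],cv2.COLOR_RGB2GRAY),(3,3),0).astype(np.float32) for i in S]
    def val(k,pt): return cv2.getRectSubPix(G[k],(1,1),proj(S[k],pt))[0,0]
    p0=np.array(p0,float)
    def cost(q):
        p=p0.copy();p[list(free)]=q*np.array([10,10,.1,.1])[list(free)]
        setf(p);s=0;u,y,n=frame(p[2])
        for k in range(len(S)):
            for j in range(5):
                a=p[3]+np.pi/5+j*2*np.pi/5
                for r in range(45,116,5):
                    if abs(r*np.cos(a)+8)<30: continue
                    e=13/r
                    s+=2*val(k,P(r,a,7))-val(k,P(r,a+e,7))-val(k,P(r,a-e,7))
            for a in np.arange(0,2*np.pi,.1):   # tyre dark, rim edge bright
                s+=val(k,P(127,a,15))-val(k,P(142,a,18))
            for y_ in range(-190,191,10):
                s+=(val(k,_h.HUB+30*n+y_*y+22*u)+val(k,_h.HUB+30*n+y_*y-22*u)-2*val(k,_h.HUB+30*n+y_*y))*.3
        return -s
    sc=np.array([10,10,.1,.1])[list(free)]
    x0=p0[list(free)]/sc
    b=minimize(cost,x0,method="Nelder-Mead",options=dict(initial_simplex=np.vstack([x0]+[x0+v for v in np.eye(len(free))*.5]),xatol=.01,fatol=1))
    p=p0.copy();p[list(free)]=b.x*sc;return p,b.fun,S
def overlay(S,p,fn):
    setf(p);out=[]
    for i in S:
        u,v=map(int,proj(i,_h.HUB));w,hh=80,60
        c=cv2.resize(i["color"][v-hh:v+hh,u-w:u+w,::-1],(800,600),interpolation=cv2.INTER_CUBIC)
        def d(pt,col):
            x,y=proj(i,pt);cv2.circle(c,(int((x-u+w+.5)*5),int((y-v+hh+.5)*5)),3,col,-1)
        for j in range(5):
            for r in(30,60,90,120): d(P(r,p[3]+np.pi/5+j*2*np.pi/5,7),(0,0,255))
        for k in range(40): d(P(124,k*np.pi/20,15),(0,255,0))
        for s in(-207,0,207): d(_h.HUB+30*frame(p[2])[2]+s*frame(p[2])[1],(255,0,0))
        for r in(94,110):d(P(r,p[3]),(255,0,255))
        out.append(cv2.resize(c,(560,420)) )
    cv2.imwrite(fn,cv2.resize(np.vstack(out),(400,600)) if 0 else cv2.resize(np.hstack(out),(800,300)))
E
python3 - <<'E'
from h import *
for n in(("top",),("side",),("top","side")):
    p,f,S=fit([621.7,40,.137,3.14],names=n);print(n,p.round(3),f)
overlay(S,p,"pics/fit2.png")
E
```

```text
('top',) [6.2366e+02 3.9408e+01 1.4100e-01 3.1320e+00] -22074.4453125
('side',) [6.23567e+02 4.00530e+01 1.74000e-01 3.10600e+00] -14987.994140625
('top', 'side') [6.23535e+02 3.98200e+01 1.68000e-01 3.10900e+00] -37029.80078125
```

View pics/fit2.png

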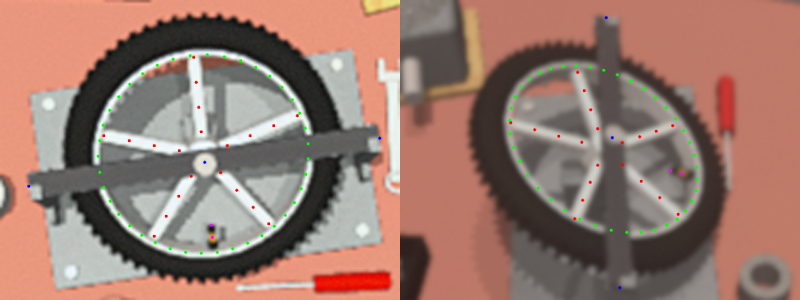

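```bash
cat >> h.py <<'E'
import json,os
from scipy.spatial.transform import Rotation as R
HUBF=[623.5,39.8]
def tool(r,s,h,off,phi=None):
    p=P(r,s,h);u,y,n=frame(_h.PSI);et=-np.sin(s)*u+np.cos(s)*y
    phi=s if phi is None else phi
    x=np.cos(phi)*u+np.sin(phi)*y;z=-n
    return p-off*et,R.from_matrix(np.c_[x,np.cross(z,x),z])
def plan(way,step=32,ang=6):
    """way: list of (pos,Rot); state = commanded pose in cmd.json"""
    if os.path.exists("cmd.json"): c=json.load(open("cmd.json"));p=np.array(c[0]);q=R.from_quat(c[1])
    else: p=np.array([184.549,597.115,187.175]);q=R.from_rotvec(get_obs()["orientation"])
    seq=[];a,b=p,q
    for wp,wr in way:
        d=(wr*b.inv()).as_rotvec();k=int(max(1,np.ceil(np.linalg.norm(wp-a)/step),np.ceil(np.degrees(np.linalg.norm(d))/ang)))
        seq+=[(a+(wp-a)*i/k,R.from_rotvec(d*i/k)*b) for i in range(1,k+1)];a,b=wp,wr
    for g in range(0,len(seq),5):
        rows=[]
        for sp,sr in seq[g:g+5]:
            row=[*np.round(sp-p,0 if len(seq)<0 else 1),*np.round((sr*q.inv()).as_rotvec(),3),0]
            rows.append([float(v) for v in row])
        print(json.dumps(rows))
        p=p+np.array(rows[-1][:3]);q=R.from_rotvec(rows[-1][3:6])*q
    json.dump([p.tolist(),q.as_quat().tolist()],open("cmd.json","w"))
    print("end",p.round(1),q.as_rotvec().round(3))
E
python3 - <<'E'
from h import *
im=get_image("top")
L=[]
for c in((102,203),(679,123),(147,540),(731,455)):
    o,d=ray(im,111+(c[1]+.5)/5-.5,224+(c[0]+.5)/5-.5);q=o+d*((14-o[2])/d[2]);L.append(q[:2])
a,b,c,d=L;print("center",np.mean(L,0))
for v in(a-b,c-d):print(np.arctan2(-v[0],v[1]))
for v in(a-c,b-d):print(np.arctan2(v[1],v[0]))
p,f,S=fit([623.5,39.8,.15,3.12],free=(3,));print(p)
setf([623.5,39.8,.15])
t=tool(68,-.02,110,27)
up=(np.array([184.5,597.1,290.]),R.from_rotvec(get_obs()["orientation"]))
plan([up,t])
print(t[0])
E
```

```text
center [623.58729064  39.70331789]
0.17167071664282071
0.1742337842536099
0.17182283802520398
0.17623973643288623
[6.23500000e+02 3.98000000e+01 1.50000000e-01 3.12546875e+00]
[[-0.0, -0.0, 25.7, 0.0, 0.0, 0.0, 0.0], [-0.0, -0.0, 51.4, 0.0, 0.0, 0.0, 0.0], [-0.0, -0.0, 77.1, 0.0, 0.0, 0.0, 0.0], [-0.0, -0.0, 102.8, 0.0, 0.0, 0.0, 0.0], [18.7, -24.4, 101.9, 0.014, -0.016, -0.047, 0.0]]
[[18.8, -24.3, -0.8, 0.014, -0.016, -0.046, 0.0], [37.6, -48.6, -1.7, 0.028, -0.032, -0.093, 0.0], [56.4, -73.0, -2.6, 0.043, -0.049, -0.139, 0.0], [75.2, -97.3, -3.5, 0.057, -0.065, -0.186, 0.0], [94.0, -121.7, -4.4, 0.071, -0.081, -0.232, 0.0]]
[[18.8, -24.3, -0.9, 0.014, -0.016, -0.047, 0.0], [37.6, -48.6, -1.8, 0.028, -0.032, -0.093, 0.0], [56.4, -73.0, -2.6, 0.042, -0.048, -0.14, 0.0], [75.2, -97.3, -3.5, 0.057, -0.064, -0.187, 0.0], [94.0, -121.6, -4.4, 0.071, -0.081, -0.233, 0.0]]
[[18.8, -24.4, -0.9, 0.014, -0.016, -0.047, 0.0], [37.6, -48.7, -1.8, 0.028, -0.032, -0.093, 0.0], [56.4, -73.1, -2.7, 0.042, -0.048, -0.14, 0.0], [75.2, -97.4, -3.5, 0.057, -0.064, -0.186, 0.0], [94.0, -121.7, -4.4, 0.071, -0.08, -0.233, 0.0]]
[[18.8, -24.4, -0.9, 0.014, -0.016, -0.046, 0.0], [37.6, -48.7, -1.8, 0.028, -0.032, -0.093, 0.0], [56.4, -73.1, -2.7, 0.042, -0.049, -0.139, 0.0], [75.2, -97.4, -3.6, 0.056, -0.065, -0.186, 0.0], [94.0, -121.7, -4.5, 0.071, -0.081, -0.233, 0.0]]
[[18.8, -24.4, -0.8, 0.014, -0.016, -0.046, 0.0], [37.6, -48.7, -1.7, 0.028, -0.032, -0.093, 0.0], [56.4, -73.1, -2.6, 0.042, -0.048, -0.139, 0.0]]
end [635.6  12.9 268.8] [-3.003 -0.196 -0.747]
[635.61300769  12.95418618 268.7623787 ]
```

Emit:
move_arm(motion=[[0, 0, 35, 0, 0, 0, 0], [0, 0, 70, 0, 0, 0, 0], [0, 0, 103, 0, 0, 0, 0], [15, -20, 103, 0.014, -0.016, -0.047, 0], [34, -44, 102, 0.028, -0.032, -0.093, 0]])

```text
t: 2.57
ee_pos: [218.8, 555.3, 292.0]
orientation: [-2.606, -1.741, -0.075]
ft_force: [1.1, 0.5, -0.8]
width: 58.0
```

Emit:
move_arm(motion=[[20, -26, -1, 0.014, -0.016, -0.047, 0], [40, -52, -2, 0.028, -0.032, -0.093, 0], [60, -78, -3, 0.042, -0.048, -0.14, 0], [80, -104, -4, 0.057, -0.064, -0.187, 0], [100, -130, -5, 0.071, -0.081, -0.233, 0]])

```text
t: 2.98
ee_pos: [319.2, 421.8, 284.3]
orientation: [-2.78, -1.416, -0.235]
ft_force: [-0.1, 0.4, -0.5]
width: 24.8
```

Emit:
move_arm(motion=[[20, -26, -1, 0.014, -0.016, -0.047, 0], [40, -52, -2, 0.028, -0.032, -0.093, 0], [60, -78, -3, 0.042, -0.048, -0.14, 0], [80, -104, -4, 0.057, -0.064, -0.187, 0], [100, -130, -5, 0.071, -0.081, -0.233, 0]])

```text
t: 3.4
ee_pos: [419.3, 291.7, 279.5]
orientation: [-2.903, -1.071, -0.397]
ft_force: [0.1, 0.1, -0.2]
width: 0.3
```

Emit:
move_arm(motion=[[20, -26, -1, 0.014, -0.016, -0.047, 0], [40, -52, -2, 0.028, -0.032, -0.093, 0], [60, -78, -3, 0.042, -0.048, -0.14, 0], [80, -104, -4, 0.057, -0.064, -0.187, 0], [100, -130, -5, 0.071, -0.081, -0.233, 0]])

```text
t: 3.82
ee_pos: [519.4, 161.6, 274.5]
orientation: [-2.979, -0.71, -0.552]
ft_force: [-0.2, -0.6, 0.0]
width: 0.6
```

```bash
cat >> h.py <<'E'
def sync():
    o=get_obs();json.dump([list(map(float,o["ee_pos"])),R.from_rotvec(o["orientation"]).as_quat().tolist()],open("cmd.json","w"))
E
python3 - <<'E'
from h import *
sync();setf([623.5,39.7,.172]);s=3.105-np.pi
plan([tool(68,s,90,28)])
print();plan([tool(68,s,-4,28)])
E
```

```text
[[18.0, -21.3, -3.4, 0.015, -0.015, -0.045, 0.0], [36.0, -42.6, -6.8, 0.03, -0.031, -0.09, 0.0], [54.0, -63.9, -10.1, 0.046, -0.046, -0.135, 0.0], [72.0, -85.2, -13.5, 0.061, -0.062, -0.18, 0.0], [90.0, -106.5, -16.9, 0.076, -0.077, -0.226, 0.0]]
[[18.0, -21.2, -3.4, 0.015, -0.016, -0.045, 0.0], [36.0, -42.5, -6.7, 0.03, -0.031, -0.09, 0.0]]
end [645.4  12.6 250.9] [-2.994 -0.203 -0.743]

[[14.5, 2.5, -27.7, 0.0, 0.0, 0.0, 0.0], [29.0, 5.0, -55.4, 0.0, 0.0, 0.0, 0.0], [43.4, 7.5, -83.0, 0.0, 0.0, 0.0, 0.0]]
end [688.8  20.1 167.9] [-2.994 -0.203 -0.743]
```

Emit:
move_arm(motion=[[18, -21, -3, 0.015, -0.015, -0.045, 0], [36, -43, -7, 0.03, -0.031, -0.09, 0], [54, -64, -10, 0.046, -0.046, -0.135, 0], [72, -85, -14, 0.061, -0.062, -0.18, 0], [90, -107, -17, 0.076, -0.077, -0.226, 0]])

```text
t: 4.23
ee_pos: [609.2, 54.8, 257.1]
orientation: [-2.999, -0.348, -0.69]
ft_force: [-0.3, 0.3, 0.9]
width: 0.8
```

Emit:
move_arm(motion=[[18, -21, -3, 0.015, -0.016, -0.045, 0], [36, -42, -7, 0.03, -0.031, -0.09, 0], [36, -42, -7, 0.03, -0.031, -0.09, 0]])

```text
t: 4.48
ee_pos: [646.3, 11.2, 249.5]
orientation: [-2.995, -0.2, -0.743]
ft_force: [-0.7, -0.5, 1.2]
width: 0.4
```

```bash
cat >> h.py <<'E'
def where():
    o=get_obs();u,y,n=frame(_h.PSI);d=o["ee_pos"]-_h.HUB;M=R.from_rotvec(o["orientation"]).as_matrix()
    print("t",round(float(o["t"]),2),"u,y,h",np.round([d@u,d@y,d@n],1),"phi",round(float(np.arctan2(M[:,0]@y,M[:,0]@u)),3),"tilt err deg",round(float(np.degrees(np.arccos(min(1,-M[:,2]@n)))),2),"F",np.round(o["ft_force"],1))
E
python3 - <<'E'
from h import *
setf([623.5,39.7,.172]);where()
for n in("top","side"):
    i=get_image(n);u,v=map(int,proj(i,_h.HUB));c=cv2.resize(i["color"][v-70:v+50,u-80:u+80,::-1],(400,300),interpolation=cv2.INTER_CUBIC)
    x,y=proj(i,get_obs()["ee_pos"]);cv2.circle(c,(int((x-u+80)*2.5),int((y-v+70)*2.5)),3,(0,0,255),-1)
    globals()[n]=c
cv2.imwrite("pics/a.png",np.hstack([top,side]))
E
```

```text
t 4.48 u,y,h [ 66.9 -32.   88.4] phi -0.038 tilt err deg 1.08 F [-0.7 -0.5  1.2]Traceback (most recent call last):
  File "<stdin>", line 4, in <module>
NameError: name '_h' is not defined
```

```bash
cat >> h.py <<'E'
def snap(fn):
    L=[]
    for n in("top","side"):
        i=get_image(n);u,v=map(int,proj(i,_h.HUB));c=cv2.resize(i["color"][v-70:v+50,u-80:u+80,::-1],(400,300),interpolation=cv2.INTER_CUBIC)
        x,y=proj(i,get_obs()["ee_pos"]);cv2.circle(c,(int((x-u+80)*2.5),int((y-v+70)*2.5)),3,(0,0,255),-1);L.append(c)
    cv2.imwrite(fn,np.hstack(L))
E
python3 - <<'E'
from h import *
setf([623.5,39.7,.172]);where();snap("pics/a.png")
sync();plan([tool(68,-.037,-4,28)],step=25)
E
```

```text
t 4.53 u,y,h [ 65.9 -30.5  88.9] phi -0.037 tilt err deg 1.08 F [-0.7  0.2 -0.5]
[[11.2, 1.5, -20.5, 0.0, -0.001, -0.001, 0.0], [22.4, 2.9, -41.0, 0.0, -0.001, -0.002, 0.0], [33.6, 4.4, -61.6, 0.001, -0.002, -0.002, 0.0], [44.7, 5.9, -82.1, 0.001, -0.002, -0.003, 0.0]]
end [688.7  20.1 167.8] [-2.994 -0.202 -0.743]
```

View pics/a.png

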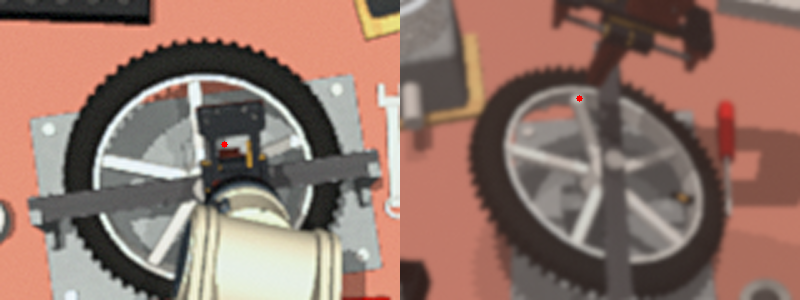

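Emit:
move_arm(motion=[[11, 1.5, -20, 0, 0, 0, 0], [22, 3, -41, 0, 0, 0, 0], [33.5, 4.5, -61.5, 0, 0, 0, 0], [44.5, 6, -82, 0, 0, 0, 0], [44.5, 6, -82, 0, 0, 0, 0]])

```text
t: 5.05
ee_pos: [687.7, 21.8, 164.5]
orientation: [-2.995, -0.21, -0.733]
ft_force: [-1.3, 1.1, -0.4]
width: 0.7
```

Run:
```python
from h import *
setf([623.5,39.7,.172]);where()
sync();s=-.037
plan([tool(68,s,-4,18)]+[tool(68,s+k*np.radians(6),-4,18) for k in range(1,11)],step=12)
```

```text
t 5.05 u,y,h [ 64.6 -28.7  -6.6] phi -0.033 tilt err deg 1.15 F [-1.3  1.1 -0.4]
[[-0.3, 8.2, 3.5, 0.001, -0.007, -0.005, 0.0], [-0.1, 11.9, 4.0, -0.023, -0.011, 0.041, 0.0], [0.1, 15.5, 4.4, -0.047, -0.015, 0.088, 0.0], [-0.1, 19.2, 4.6, -0.071, -0.019, 0.134, 0.0], [-0.3, 22.9, 4.8, -0.095, -0.024, 0.18, 0.0]]
[[-0.5, 3.6, 0.1, -0.025, -0.004, 0.046, 0.0], [-1.0, 7.3, 0.2, -0.049, -0.008, 0.093, 0.0], [-1.9, 10.8, 0.0, -0.073, -0.012, 0.139, 0.0], [-2.8, 14.4, -0.1, -0.097, -0.017, 0.185, 0.0], [-3.9, 17.9, -0.4, -0.121, -0.021, 0.231, 0.0]]
[[-1.2, 3.5, -0.3, -0.025, -0.004, 0.047, 0.0], [-2.7, 6.8, -0.8, -0.049, -0.008, 0.093, 0.0], [-4.2, 10.1, -1.2, -0.073, -0.012, 0.139, 0.0], [-6.0, 13.3, -1.9, -0.097, -0.017, 0.185, 0.0], [-7.8, 16.4, -2.5, -0.122, -0.021, 0.232, 0.0]]
[[-2.0, 3.0, -0.8, -0.024, -0.004, 0.046, 0.0], [-4.1, 5.9, -1.7, -0.048, -0.008, 0.092, 0.0], [-8.7, 11.3, -3.6, -0.096, -0.017, 0.185, 0.0], [-13.8, 16.1, -5.8, -0.145, -0.025, 0.277, 0.0]]
end [661.9  95.1 160.6] [2.384 1.6   0.653]
```

Emit:
move_arm(motion=[[-0.3, 8, 3.5, 0, -0.007, -0.005, 0], [0, 12, 4, -0.023, -0.011, 0.041, 0], [0, 15.5, 4.4, -0.047, -0.015, 0.088, 0], [0, 19, 4.6, -0.071, -0.019, 0.134, 0], [-0.3, 23, 4.8, -0.095, -0.024, 0.18, 0]])

```text
t: 5.47
ee_pos: [688.4, 44.2, 174.7]
orientation: [2.999, 0.525, 0.77]
ft_force: [-0.4, -0.0, 0.4]
width: 0.3
```

Emit:
move_arm(motion=[[-0.5, 3.6, 0, -0.025, -0.004, 0.046, 0], [-1, 7.3, 0.2, -0.049, -0.008, 0.093, 0], [-2, 10.8, 0, -0.073, -0.012, 0.139, 0], [-3, 14.4, 0, -0.097, -0.017, 0.185, 0], [-4, 18, -0.4, -0.121, -0.021, 0.231, 0]])

```text
t: 5.88
ee_pos: [684.2, 62.2, 174.3]
orientation: [2.849, 0.895, 0.748]
ft_force: [0.1, 0.3, 0.2]
width: 1.0
```

Run:
```python
from h import *
setf([623.5,39.7,.172]);where()
p,f,S=fit([623.5,39.7,.172,3.105+.5],free=(3,),names=("side",));print(p,f)
sync();s=p[3]-np.pi
plan([tool(68,s+k*np.radians(6),-4,18) for k in range(0,8)],step=12)
```

```text
t 5.88 u,y,h [72.3 11.8  0.4] phi 0.436 tilt err deg 1.15 F [0.1 0.3 0.2]
[6.23500000e+02 3.97000000e+01 1.72000000e-01 3.60578125e+00] -4662.82421875
[[-1.1, 1.9, -5.3, -0.014, 0.004, 0.021, 0.0], [-2.5, 5.3, -5.7, -0.038, -0.0, 0.067, 0.0], [-4.0, 8.6, -6.2, -0.063, -0.004, 0.114, 0.0], [-5.7, 11.8, -6.8, -0.087, -0.009, 0.16, 0.0], [-7.4, 15.0, -7.4, -0.111, -0.013, 0.206, 0.0]]
[[-2.0, 3.0, -0.8, -0.025, -0.004, 0.046, 0.0], [-4.0, 6.0, -1.6, -0.049, -0.008, 0.092, 0.0], [-8.6, 11.5, -3.4, -0.097, -0.017, 0.185, 0.0], [-13.5, 16.4, -5.6, -0.146, -0.025, 0.277, 0.0], [-19.0, 20.8, -8.0, -0.194, -0.034, 0.37, 0.0]]
[[-5.7, 3.7, -2.7, -0.048, -0.008, 0.092, 0.0]]
end [651.8 102.2 156. ] [2.199 1.794 0.616]
```

Run:
```python
from h import *
setf([623.5,39.7,.172]);where();snap("pics/b.png");where()
```

```text
t 5.93 u,y,h [72.  12.3  0.3] phi 0.439 tilt err deg 1.14 F [-0.2  0.9 -0.6]
t 6.03 u,y,h [72.3 11.6  0. ] phi 0.432 tilt err deg 1.14 F [ 0.6 -0.1 -0.6]
```

View pics/b.png

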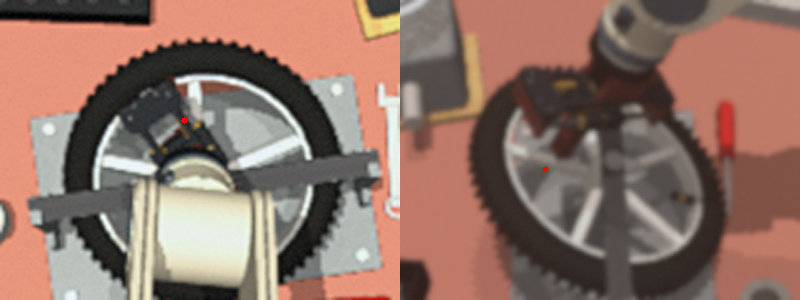

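Run:
```python
from h import *
setf([623.5,39.7,.172]);where()
i=get_image("side");u,v=map(int,proj(i,get_obs()["ee_pos"]))
c=cv2.resize(i["color"][v-45:v+30,u-40:u+60,::-1],(800,600),interpolation=cv2.INTER_CUBIC)
c=cv2.convertScaleAbs(c,alpha=1.6)
o=get_obs();Z=R.from_rotvec(o["orientation"]).as_matrix()
for k in(0,-20,-40,-60,-80):
  for dx in (-13,0,13):
    x,y=proj(i,o["ee_pos"]+k*Z[:,2]+dx*Z[:,0]);cv2.circle(c,(int((x-u+40)*8),int((y-v+45)*8)),4,(0,0,255),-1)
cv2.imwrite("pics/c.png",c)
```

```text
t 6.03 u,y,h [72.3 11.6  0. ] phi 0.432 tilt err deg 1.14 F [ 0.6 -0.1 -0.6]
```

View pics/c.png

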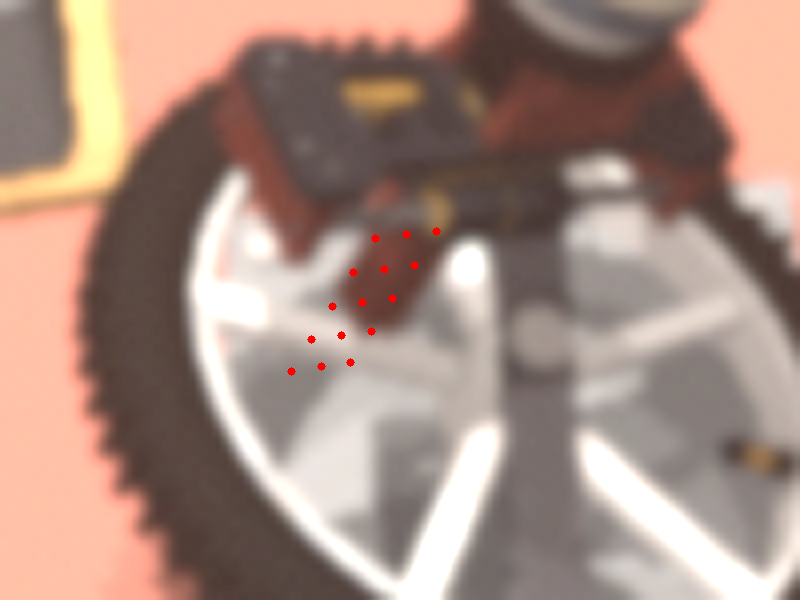

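Run:
```python
from h import *
setf([623.5,39.7,.172])
sync();s=-.037
a=get_obs();n=frame(.172)[2]
plan([(a["ee_pos"]+20*n,R.from_rotvec(a["orientation"])),tool(72,s,20,30),tool(72,s,-14,30)],step=30)
```

```text
[[-9.2, -1.6, 17.7, 0.0, -0.0, -0.0, 0.0], [-8.0, -10.3, 17.6, 0.043, 0.009, -0.083, 0.0], [-6.8, -19.0, 17.5, 0.086, 0.018, -0.165, 0.0], [-5.5, -27.7, 17.4, 0.13, 0.027, -0.248, 0.0], [-4.3, -36.4, 17.3, 0.173, 0.036, -0.331, 0.0]]
[[1.2, -8.7, -0.1, 0.043, 0.009, -0.083, 0.0], [9.1, -7.3, -15.2, 0.043, 0.009, -0.083, 0.0], [16.9, -6.0, -30.2, 0.043, 0.009, -0.083, 0.0]]
end [697.1  19.4 160.8] [-2.994 -0.202 -0.743]
```

Emit:
move_arm(motion=[[-9, -1.6, 17.7, 0, 0, 0, 0], [-8, -10.3, 17.6, 0.043, 0.009, -0.083, 0], [-7, -19, 17.5, 0.086, 0.018, -0.165, 0], [-5.5, -28, 17.4, 0.13, 0.027, -0.248, 0], [-4.3, -36.4, 17.3, 0.173, 0.036, -0.331, 0]])

```text
t: 6.5
ee_pos: [680.4, 24.4, 190.6]
orientation: [-3.001, -0.337, -0.752]
ft_force: [0.2, 0.3, 0.5]
width: 0.2
```

Emit:
move_arm(motion=[[1.2, -8.7, 0, 0.043, 0.009, -0.083, 0], [9, -7.3, -15, 0.043, 0.009, -0.083, 0], [17, -6, -30, 0.043, 0.009, -0.083, 0], [17, -6, -30, 0.043, 0.009, -0.083, 0], [17, -6, -30, 0.043, 0.009, -0.083, 0]])

```text
t: 6.92
ee_pos: [696.9, 18.8, 159.4]
orientation: [-2.994, -0.201, -0.739]
ft_force: [-0.2, -0.4, 0.3]
width: 0.3
```

```bash
cat >> h.py <<'E'
def zoom(fn,name="side"):
    i=get_image(name);o=get_obs();u,v=map(int,proj(i,o["ee_pos"]))
    c=cv2.resize(i["color"][v-45:v+30,u-40:u+60,::-1],(800,600),interpolation=cv2.INTER_CUBIC)
    c=cv2.convertScaleAbs(c,alpha=1.6);Z=R.from_rotvec(o["orientation"]).as_matrix()
    for k in(0,-20,-40,-60,-80):
      for dx in (-13,0,13):
        x,y=proj(i,o["ee_pos"]+k*Z[:,2]+dx*Z[:,0]);cv2.circle(c,(int((x-u+40)*8),int((y-v+45)*8)),3,(0,0,255),-1)
    cv2.imwrite(fn,c)
E
python3 - <<'E'
from h import *
setf([623.5,39.7,.172]);where();zoom("pics/d.png")
a=get_obs();n=frame(.172)[2]
sync();plan([tool(72,-.037,-32,30)],step=10)
E
```

```text
t 6.92 u,y,h [ 69.8 -33.2 -15.1] phi -0.038 tilt err deg 1.09 F [-0.2 -0.4  0.3]
[[4.2, 1.0, -7.6, -0.0, -0.001, 0.0, 0.0], [8.3, 2.0, -15.2, -0.0, -0.002, 0.0, 0.0]]
end [705.5  20.8 144.9] [-2.993 -0.202 -0.743]
```

View pics/d.png

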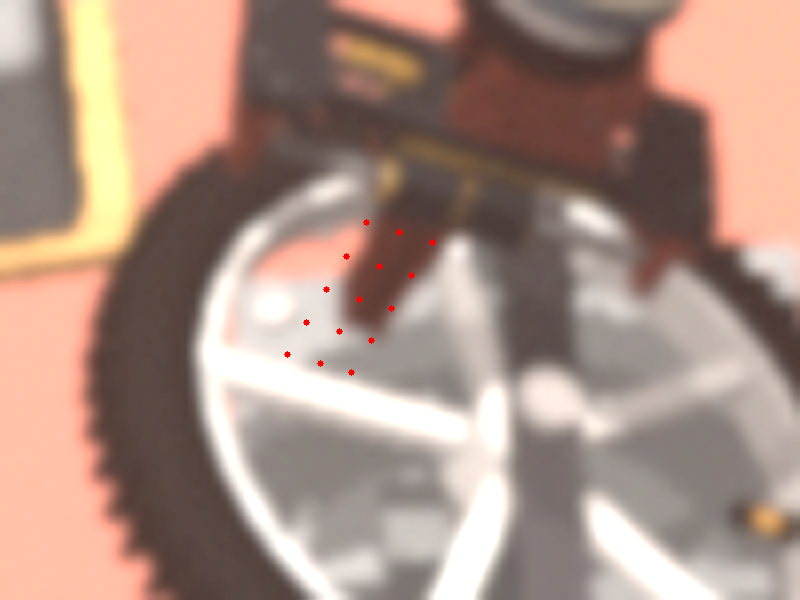

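Run:
```python
from h import *
setf([623.5,39.7,.172])
s=-.037
sync();plan([tool(73,s,-31,30),tool(73,s,-31,18)]+[tool(73,s+k*np.radians(6),-31,18) for k in range(1,9)],step=12)
```

```text
[[4.4, 1.0, -6.9, -0.0, -0.001, 0.0, 0.0], [8.7, 2.1, -13.8, -0.0, -0.002, 0.0, 0.0], [7.1, 14.0, -13.6, -0.0, -0.002, 0.0, 0.0], [7.2, 17.9, -13.2, -0.024, -0.006, 0.046, 0.0], [7.3, 21.8, -12.8, -0.049, -0.01, 0.093, 0.0]]
[[-0.3, 3.9, 0.2, -0.024, -0.004, 0.046, 0.0], [-0.5, 7.8, 0.5, -0.048, -0.009, 0.092, 0.0], [-1.1, 11.7, 0.5, -0.072, -0.013, 0.138, 0.0], [-1.7, 15.6, 0.5, -0.096, -0.017, 0.185, 0.0], [-2.7, 19.4, 0.4, -0.121, -0.021, 0.231, 0.0]]
[[-1.0, 3.8, -0.2, -0.024, -0.004, 0.046, 0.0], [-2.3, 7.5, -0.5, -0.048, -0.009, 0.093, 0.0], [-3.6, 11.2, -0.9, -0.072, -0.013, 0.139, 0.0], [-5.3, 14.7, -1.4, -0.096, -0.017, 0.185, 0.0], [-6.9, 18.3, -2.0, -0.12, -0.021, 0.231, 0.0]]
[[-2.0, 3.3, -0.7, -0.025, -0.004, 0.047, 0.0], [-3.9, 6.6, -1.4, -0.049, -0.009, 0.093, 0.0], [-6.2, 9.7, -2.3, -0.073, -0.013, 0.139, 0.0], [-8.4, 12.8, -3.2, -0.097, -0.017, 0.185, 0.0]]
end [686.5  91.1 142.5] [2.574 1.361 0.69 ]
```

Emit:
move_arm(motion=[[4.4, 1, -7, 0, 0, 0, 0], [8.7, 2, -14, 0, 0, 0, 0], [7, 14, -13.6, 0, 0, 0, 0], [7, 18, -13.2, -0.024, -0.006, 0.046, 0], [7, 22, -12.8, -0.049, -0.01, 0.093, 0]])

```text
t: 7.38
ee_pos: [704.6, 40.8, 146.7]
orientation: [-3.003, -0.367, -0.753]
ft_force: [0.7, -3.7, -2.1]
width: 0.6
```

Emit:
move_arm(motion=[[-0.3, 4, 0.2, -0.024, -0.004, 0.046, 0], [-0.5, 8, 0.5, -0.048, -0.009, 0.092, 0], [-1, 11.7, 0.5, -0.072, -0.013, 0.138, 0], [-1.7, 15.6, 0.5, -0.096, -0.017, 0.185, 0], [-2.7, 19.5, 0.4, -0.121, -0.021, 0.231, 0]])

```text
t: 7.8
ee_pos: [702.0, 60.0, 147.2]
orientation: [2.915, 0.752, 0.748]
ft_force: [1.4, -2.9, -2.2]
width: 0.3
```

```bash
cat >> h.py <<'E'
def ang(names=("top","side"),show=None):
    """wheel angle by scanning spokes (mod 72) in both views + valve colour"""
    best=[]
    S=[get_image(n) for n in names]
    for S1 in S:
        g=cv2.GaussianBlur(cv2.cvtColor(S1["color"],cv2.COLOR_RGB2GRAY),(3,3),0).astype(np.float32)
        hsv=cv2.cvtColor(S1["color"],cv2.COLOR_RGB2HSV);f=lambda p:cv2.getRectSubPix(g,(1,1),proj(S1,p))[0,0]
        t=np.arange(0,2*np.pi,.01);s=np.zeros(len(t))
        prof=np.array([sum(2*f(P(r,a,7))-f(P(r,a+13/r,7))-f(P(r,a-13/r,7)) for r in range(45,116,5)) for a in t])
        for k in range(5): s+=np.interp((t+np.pi/5+k*2*np.pi/5)%(2*np.pi),t,prof,period=2*np.pi)
        m=t<2*np.pi/5;print("mod72 th0:",t[m][np.argmax(s[m])].round(3),end=" ")
        sat=np.array([max(int(hsv[int(y+.5),int(x+.5),1])*(10<hsv[int(y+.5),int(x+.5),0]<28) for r in(100,103,106,109,112) for x,y in[proj(S1,P(r,a))]) for a in t])
        print("valve brass peak",t[np.argmax(sat)].round(2),sat.max(),"mean near",np.round(t[sat>.7*sat.max()].mean(),3))
E
python3 - <<'E'
from h import *
setf([623.5,39.7,.172]);where();ang()
E
```

```text
t 7.8 u,y,h [ 74.8   6.6 -31.6] phi 0.333 tilt err deg 1.07 F [ 1.4 -2.9 -2.2]
mod72 th0: 0.97 valve brass peak 3.59 54 mean near 3.094
mod72 th0: 0.95 valve brass peak 3.49 124 mean near 3.485
```

Emit:
move_arm(motion=[[-1, 3.8, -0.2, -0.024, -0.004, 0.046, 0], [-2.3, 7.5, -0.5, -0.048, -0.009, 0.093, 0], [-3.6, 11.2, -0.9, -0.072, -0.013, 0.139, 0], [-5.3, 14.7, -1.4, -0.096, -0.017, 0.185, 0], [-7, 18.3, -2, -0.12, -0.021, 0.231, 0]])

```text
t: 8.32
ee_pos: [695.3, 78.2, 145.6]
orientation: [2.741, 1.101, 0.721]
ft_force: [1.4, -3.7, -0.9]
width: 0.7
```

Emit:
move_arm(motion=[[-2, 3.3, -0.7, -0.025, -0.004, 0.047, 0], [-4, 6.6, -1.4, -0.049, -0.009, 0.093, 0], [-6.2, 9.7, -2.3, -0.073, -0.013, 0.139, 0], [-8.4, 12.8, -3.2, -0.097, -0.017, 0.185, 0], [-8.4, 12.8, -3.2, -0.097, -0.017, 0.185, 0]])

```text
t: 8.73
ee_pos: [686.2, 91.6, 142.1]
orientation: [2.573, 1.362, 0.69]
ft_force: [-1.1, -0.0, -0.2]
width: 0.2
```

Run:
```python
from h import *
setf([623.5,39.7,.172]);where();ang()
a=3.105-np.pi+np.radians(48)
sync();plan([tool(73,a+k*np.radians(6),-31,18) for k in range(1,4)],step=12)
```

```text
t 8.73 u,y,h [ 63.4  40.4 -31.3] phi 0.801 tilt err deg 1.07 F [-1.1 -0.  -0.2]
mod72 th0: 0.19 valve brass peak 3.93 203 mean near 3.945
mod72 th0: 0.17 valve brass peak 3.94 107 mean near 3.945
[[-2.5, 2.7, -0.9, -0.025, -0.004, 0.047, 0.0], [-5.0, 5.4, -1.9, -0.05, -0.008, 0.095, 0.0], [-10.5, 10.4, -4.3, -0.099, -0.017, 0.187, 0.0], [-16.4, 14.8, -7.0, -0.147, -0.025, 0.28, 0.0]]
end [670.  106.2 135.3] [2.281 1.712 0.633]
```

Emit:
move_arm(motion=[[-2.5, 2.7, -0.9, -0.025, -0.004, 0.047, 0], [-5, 5.4, -1.9, -0.05, -0.008, 0.095, 0], [-10.5, 10.4, -4.3, -0.099, -0.017, 0.187, 0], [-16.5, 15, -7, -0.147, -0.025, 0.28, 0], [-16.5, 15, -7, -0.147, -0.025, 0.28, 0]])

```text
t: 9.25
ee_pos: [669.2, 106.6, 134.9]
orientation: [2.277, 1.717, 0.631]
ft_force: [-0.4, -0.1, 0.1]
width: 0.7
```

Run:
```python
from h import *
setf([623.5,39.7,.172]);where();ang()
th=4.265;s1=th-np.pi; s=s1-2*np.pi/5;print(s1,s)
sync();plan([tool(73,s1,-31,24),tool(73,s1,35,24),tool(73,s,35,30),tool(73,s,-31,30)],step=34)
print();plan([tool(73,s,-31,18)]+[tool(73,s+k*.1,-31,18) for k in range(1,12)],step=15)
```

```text
t 9.25 u,y,h [ 47.5  58.1 -31. ] phi 1.12 tilt err deg 1.07 F [-0.4 -0.1  0.1]
mod72 th0: 0.51 valve brass peak 4.25 197 mean near 4.265
mod72 th0: 0.5 valve brass peak 4.38 39 mean near 3.766
1.1234073464102066 -0.13322971502571068
[[4.9, -1.5, 2.4, -0.004, -0.001, 0.008, 0.0], [-10.4, -4.2, 31.5, -0.004, -0.001, 0.008, 0.0], [-25.6, -6.8, 60.6, -0.004, -0.001, 0.008, 0.0], [-23.4, -13.8, 61.2, 0.04, 0.006, -0.077, 0.0], [-21.1, -20.9, 61.7, 0.085, 0.014, -0.162, 0.0]]
[[2.3, -7.0, 0.6, 0.044, 0.008, -0.086, 0.0], [4.5, -14.0, 1.1, 0.089, 0.016, -0.171, 0.0], [6.8, -21.0, 1.7, 0.134, 0.023, -0.257, 0.0], [9.1, -28.0, 2.2, 0.179, 0.031, -0.342, 0.0], [11.3, -35.0, 2.8, 0.223, 0.039, -0.427, 0.0]]
[[2.3, -7.0, 0.5, 0.045, 0.008, -0.086, 0.0], [4.5, -14.0, 1.1, 0.09, 0.016, -0.171, 0.0], [6.8, -21.1, 1.6, 0.134, 0.023, -0.256, 0.0], [9.1, -28.1, 2.2, 0.179, 0.031, -0.342, 0.0], [11.3, -35.1, 2.7, 0.224, 0.039, -0.427, 0.0]]
[[2.3, -7.0, 0.5, 0.044, 0.008, -0.086, 0.0], [17.5, -4.3, -28.6, 0.044, 0.008, -0.086, 0.0], [32.8, -1.7, -57.7, 0.044, 0.008, -0.086, 0.0]]
end [704.1  13.7 144.7] [-2.979 -0.057 -0.733]

[[-0.7, 12.0, 0.7, 0.0, -0.0, 0.0, 0.0], [0.2, 19.3, 1.8, -0.046, -0.008, 0.089, 0.0], [0.4, 26.8, 2.6, -0.092, -0.016, 0.177, 0.0], [-0.0, 34.3, 3.1, -0.138, -0.024, 0.265, 0.0], [-1.2, 41.7, 3.2, -0.185, -0.032, 0.354, 0.0]]
[[-1.7, 7.3, -0.3, -0.046, -0.008, 0.088, 0.0], [-4.1, 14.4, -0.9, -0.092, -0.016, 0.176, 0.0], [-7.2, 21.2, -1.9, -0.138, -0.024, 0.265, 0.0], [-10.8, 27.7, -3.2, -0.184, -0.032, 0.353, 0.0], [-14.9, 33.8, -4.8, -0.231, -0.04, 0.441, 0.0]]
[[-4.6, 5.6, -1.9, -0.046, -0.008, 0.089, 0.0], [-9.7, 10.6, -4.1, -0.092, -0.016, 0.177, 0.0]]
end [678.3  99.8 139. ] [2.425 1.552 0.661]
```

Run:
```python
from h import *
setf([623.5,39.7,.172]);where()
th=4.265;s1=th-np.pi; s=s1-2*np.pi/5
sync();plan([tool(73,s1,-31,24),tool(73,s1,49,24),tool(73,s,49,30),tool(73,s,-31,30)],step=40,ang=6.9)
```

```text
t 9.35 u,y,h [ 48.1  57.8 -30.9] phi 1.114 tilt err deg 1.07 F [ 0.4  0.6 -0. ]
[[4.9, -1.5, 2.4, -0.004, -0.001, 0.008, 0.0], [-13.6, -4.7, 37.7, -0.004, -0.001, 0.008, 0.0], [-32.1, -7.9, 73.0, -0.004, -0.001, 0.008, 0.0], [-29.4, -16.2, 73.7, 0.048, 0.008, -0.093, 0.0], [-26.7, -24.5, 74.3, 0.101, 0.017, -0.194, 0.0]]
[[2.6, -8.3, 0.6, 0.053, 0.009, -0.1, 0.0], [5.3, -16.6, 1.3, 0.106, 0.018, -0.201, 0.0], [8.0, -24.9, 1.9, 0.158, 0.027, -0.302, 0.0], [10.7, -33.2, 2.6, 0.211, 0.037, -0.403, 0.0], [13.3, -41.5, 3.2, 0.264, 0.046, -0.504, 0.0]]
[[2.7, -8.3, 0.7, 0.053, 0.009, -0.101, 0.0], [5.4, -16.5, 1.3, 0.106, 0.018, -0.202, 0.0], [8.0, -24.8, 2.0, 0.158, 0.027, -0.303, 0.0], [10.7, -33.1, 2.6, 0.211, 0.036, -0.404, 0.0], [29.2, -29.9, -32.7, 0.211, 0.036, -0.404, 0.0]]
[[18.5, 3.2, -35.3, 0.0, 0.0, 0.0, 0.0]]
end [704.1  13.7 144.7] [-2.979 -0.057 -0.734]
```

Emit:
move_arm(motion=[[5, -1.5, 2.4, 0, 0, 0, 0], [-13.6, -4.7, 37.7, 0, 0, 0, 0], [-32, -8, 73, 0, 0, 0, 0], [-29.5, -16, 73.7, 0.048, 0.008, -0.093, 0], [-26.7, -24.5, 74.3, 0.101, 0.017, -0.194, 0]])

```text
t: 9.77
ee_pos: [644.5, 81.7, 213.0]
orientation: [2.49, 1.466, 0.681]
ft_force: [-0.1, 0.5, 0.6]
width: 0.5
```

Emit:
move_arm(motion=[[2.6, -8.3, 0.6, 0.053, 0.009, -0.1, 0], [5.3, -16.6, 1.3, 0.106, 0.018, -0.201, 0], [8, -25, 1.9, 0.158, 0.027, -0.302, 0], [10.7, -33.2, 2.6, 0.211, 0.037, -0.403, 0], [13.3, -41.5, 3.2, 0.264, 0.046, -0.504, 0]])

```text
t: 10.18
ee_pos: [657.3, 39.6, 213.4]
orientation: [2.923, 0.733, 0.75]
ft_force: [0.2, -0.3, -0.3]
width: 0.3
```

Emit:
move_arm(motion=[[2.7, -8.3, 0.7, 0.053, 0.009, -0.101, 0], [5.4, -16.5, 1.3, 0.106, 0.018, -0.202, 0], [8, -25, 2, 0.158, 0.027, -0.303, 0], [10.7, -33, 2.6, 0.211, 0.036, -0.404, 0], [10.7, -33, 2.6, 0.211, 0.036, -0.404, 0]])

```text
t: 10.6
ee_pos: [668.4, 5.8, 216.2]
orientation: [-2.979, -0.052, -0.736]
ft_force: [-0.8, -0.9, 0.3]
width: 0.3
```

Run:
```python
from h import *
setf([623.5,39.7,.172]);where();ang()
th=4.265;s=th-np.pi-2*np.pi/5;print(s)
sync();plan([tool(73,s,-31,30)],step=30)
print();plan([tool(73,s,-31,18)]+[tool(73,s+k*.1,-31,18) for k in range(1,12)],step=15)
```

```text
t 10.6 u,y,h [ 69.7 -41.1  49.3] phi -0.137 tilt err deg 1.08 F [-0.8 -0.9  0.3]
mod72 th0: 0.5 valve brass peak 4.4 50 mean near 3.503
mod72 th0: 0.51 valve brass peak 4.27 118 mean near 4.275
-0.13322971502571068
[[12.2, 2.3, -23.6, 0.001, 0.0, -0.001, 0.0], [24.4, 4.5, -47.3, 0.002, 0.001, -0.003, 0.0], [36.6, 6.8, -70.9, 0.003, 0.001, -0.004, 0.0]]
end [704.1  13.7 144.7] [-2.979 -0.058 -0.734]

[[-0.7, 12.0, 0.7, 0.0, 0.0, -0.0, 0.0], [0.2, 19.3, 1.8, -0.046, -0.008, 0.088, 0.0], [0.4, 26.8, 2.6, -0.092, -0.016, 0.176, 0.0], [-0.1, 34.3, 3.1, -0.138, -0.024, 0.265, 0.0], [-1.2, 41.7, 3.1, -0.184, -0.032, 0.353, 0.0]]
[[-1.8, 7.3, -0.2, -0.047, -0.008, 0.088, 0.0], [-4.2, 14.4, -0.8, -0.093, -0.016, 0.177, 0.0], [-7.2, 21.2, -1.8, -0.139, -0.024, 0.265, 0.0], [-10.8, 27.7, -3.1, -0.185, -0.032, 0.353, 0.0], [-14.9, 33.8, -4.7, -0.232, -0.04, 0.442, 0.0]]
[[-4.7, 5.6, -1.9, -0.046, -0.008, 0.088, 0.0], [-9.7, 10.7, -4.1, -0.092, -0.016, 0.176, 0.0]]
end [678.3  99.9 139. ] [2.425 1.552 0.661]
```

Wheel at 4.27. Insert behind the next spoke and push.

Emit:
move_arm(motion=[[12, 2.3, -23.6, 0, 0, 0, 0], [24.4, 4.5, -47.3, 0, 0, 0, 0], [36.6, 6.8, -71, 0, 0, 0, 0], [36.6, 6.8, -71, 0, 0, 0, 0]])

```text
t: 11.03
ee_pos: [702.5, 15.0, 139.6]
orientation: [-2.982, -0.068, -0.726]
ft_force: [-0.7, 0.0, -0.6]
width: 0.6
```

Emit:
move_arm(motion=[[-0.7, 12, 0.7, 0, 0, 0, 0], [0, 19.3, 1.8, -0.046, -0.008, 0.088, 0], [0.4, 27, 2.6, -0.092, -0.016, 0.176, 0], [0, 34.3, 3, -0.138, -0.024, 0.265, 0], [-1.2, 41.7, 3, -0.184, -0.032, 0.353, 0]])

```text
t: 11.45
ee_pos: [702.3, 55.8, 148.2]
orientation: [2.947, 0.673, 0.753]
ft_force: [0.7, -3.5, -1.7]
width: 0.3
```

Emit:
move_arm(motion=[[-1.8, 7.3, -0.2, -0.047, -0.008, 0.088, 0], [-4.2, 14.4, -0.8, -0.093, -0.016, 0.177, 0], [-7.2, 21.2, -1.8, -0.139, -0.024, 0.265, 0], [-10.8, 27.7, -3, -0.185, -0.032, 0.353, 0], [-15, 34, -4.7, -0.232, -0.04, 0.442, 0]])

```text
t: 11.87
ee_pos: [687.9, 89.8, 144.2]
orientation: [2.591, 1.332, 0.695]
ft_force: [2.2, -5.1, 0.2]
width: 0.8
```

Emit:
move_arm(motion=[[-4.7, 5.6, -2, -0.046, -0.008, 0.088, 0], [-9.7, 10.7, -4, -0.092, -0.016, 0.176, 0], [-9.7, 10.7, -4, -0.092, -0.016, 0.176, 0]])

```text
t: 12.12
ee_pos: [676.9, 101.2, 139.4]
orientation: [2.416, 1.562, 0.66]
ft_force: [-1.0, 0.4, 0.0]
width: 0.7
```

Run:
```python
from h import *
setf([623.5,39.7,.172]);where();ang()
```

```text
t 12.12 u,y,h [ 55.4  51.5 -30.1] phi 0.976 tilt err deg 1.07 F [-1.   0.4  0. ]
mod72 th0: 0.4 valve brass peak 5.39 198 mean near 5.395
mod72 th0: 0.37 valve brass peak 5.35 142 mean near 5.37
```

Run:
```python
from h import *
setf([623.5,39.7,.172]);where()
th=5.40;s1=th-np.pi-2*np.pi/5; s=s1-2*np.pi/5;print(s1,s)
sync();plan([tool(73,s1,-31,24),tool(73,s1,49,24),tool(66,s,49,23)],step=40,ang=6.9)
```

```text
t 12.22 u,y,h [ 56.3  50.9 -30.3] phi 0.969 tilt err deg 1.07 F [ 1.  -0.9  0.1]
1.00177028497429 -0.25486677646162725
[[3.6, -1.8, 1.0, -0.016, -0.002, 0.029, 0.0], [-14.9, -5.0, 36.3, -0.016, -0.002, 0.029, 0.0], [-33.4, -8.2, 71.6, -0.016, -0.002, 0.029, 0.0], [-32.2, -16.1, 71.5, 0.037, 0.007, -0.071, 0.0], [-30.9, -23.9, 71.5, 0.09, 0.017, -0.172, 0.0]]
[[1.2, -7.9, -0.1, 0.053, 0.009, -0.101, 0.0], [2.5, -15.7, -0.2, 0.106, 0.018, -0.202, 0.0], [3.7, -23.6, -0.2, 0.158, 0.027, -0.303, 0.0], [5.0, -31.4, -0.3, 0.211, 0.036, -0.404, 0.0], [6.2, -39.3, -0.3, 0.264, 0.046, -0.505, 0.0]]
[[1.2, -7.8, -0.1, 0.053, 0.009, -0.101, 0.0], [2.5, -15.7, -0.2, 0.105, 0.018, -0.202, 0.0], [3.7, -23.6, -0.2, 0.158, 0.027, -0.303, 0.0], [5.0, -31.4, -0.3, 0.211, 0.036, -0.404, 0.0]]
end [658.1   6.2 210.5] [-2.95   0.123 -0.719]
```

Emit:
move_arm(motion=[[3.6, -1.8, 1, 0, 0, 0, 0], [-15, -5, 36.3, 0, 0, 0, 0], [-33.4, -8, 71.6, 0, 0, 0, 0], [-32, -16, 71.5, 0.037, 0.007, -0.071, 0], [-31, -24, 71.5, 0.09, 0.017, -0.172, 0]])

```text
t: 12.63
ee_pos: [648.1, 76.4, 213.7]
orientation: [2.597, 1.324, 0.7]
ft_force: [0.7, 0.1, -0.2]
width: 0.7
```

Emit:
move_arm(motion=[[1.2, -8, 0, 0.053, 0.009, -0.101, 0], [2.5, -15.7, 0, 0.106, 0.018, -0.202, 0], [3.7, -23.6, 0, 0.158, 0.027, -0.303, 0], [5, -31.4, 0, 0.211, 0.036, -0.404, 0], [6.2, -39.3, 0, 0.264, 0.046, -0.505, 0]])

```text
t: 13.05
ee_pos: [653.5, 36.5, 210.8]
orientation: [2.992, 0.557, 0.757]
ft_force: [-0.1, 0.3, -0.9]
width: 0.9
```

Emit:
move_arm(motion=[[1.2, -8, 0, 0.053, 0.009, -0.101, 0], [2.5, -15.7, 0, 0.105, 0.018, -0.202, 0], [3.7, -23.6, 0, 0.158, 0.027, -0.303, 0], [5, -31.4, 0, 0.211, 0.036, -0.404, 0], [5, -31.4, 0, 0.211, 0.036, -0.404, 0]])

```text
t: 13.47
ee_pos: [658.8, 4.4, 210.8]
orientation: [-2.949, 0.13, -0.719]
ft_force: [-0.4, 0.1, 0.3]
width: 0.4
```

Run:
```python
from h import *
setf([623.5,39.7,.172]);where();ang();zoom("pics/e.png")
th=5.40;s=th-np.pi-4*np.pi/5
sync();plan([tool(66,s,-30,23)],step=30)
print();plan([tool(66,s,-30,18)]+[tool(66,s+k*.1,-30,18) for k in range(1,8)],step=15)
```

```text
t 13.47 u,y,h [ 58.6 -40.9  49. ] phi -0.26 tilt err deg 1.07 F [-0.4  0.1  0.3]
mod72 th0: 0.37 valve brass peak 3.27 51 mean near 3.836
mod72 th0: 0.38 valve brass peak 5.35 142 mean near 5.37
[[12.1, 2.3, -23.2, 0.001, 0.0, -0.001, 0.0], [24.2, 4.6, -46.4, 0.001, 0.0, -0.002, 0.0], [36.4, 6.8, -69.6, 0.002, 0.0, -0.003, 0.0]]
end [694.6  12.5 140.8] [-2.95   0.122 -0.719]

[[0.2, 5.0, 0.5, -0.0, 0.0, -0.0, 0.0], [1.9, 11.5, 2.0, -0.046, -0.008, 0.088, 0.0], [3.0, 18.1, 3.2, -0.093, -0.016, 0.176, 0.0], [3.4, 24.9, 4.0, -0.139, -0.024, 0.265, 0.0], [3.3, 31.7, 4.6, -0.185, -0.032, 0.353, 0.0]]
[[-0.8, 6.8, 0.2, -0.046, -0.008, 0.088, 0.0], [-2.1, 13.5, 0.1, -0.093, -0.016, 0.177, 0.0], [-4.0, 20.1, -0.3, -0.139, -0.024, 0.265, 0.0]]
end [693.9  64.3 145.1] [2.845 0.907 0.736]
```

View pics/e.png

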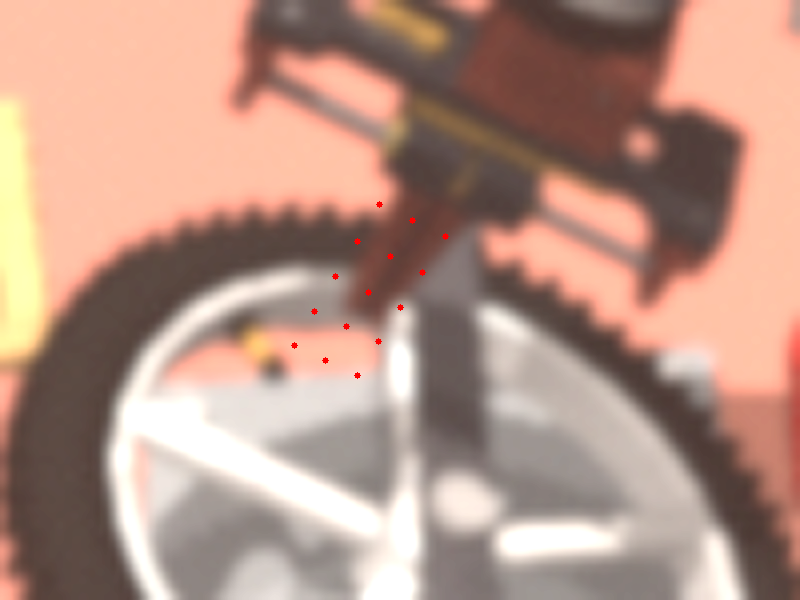

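Emit:
move_arm(motion=[[11, 0.5, -21, 0, 0, 0, 0], [20, 2, -38, 0, 0, 0, 0], [25, 2.7, -48, 0, 0, 0, 0], [31, 4, -59, 0, 0, 0, 0], [36.4, 5, -69.6, 0, 0, 0, 0]])

```text
t: 14.03
ee_pos: [694.9, 11.2, 139.9]
orientation: [-2.951, 0.118, -0.719]
ft_force: [0.0, -0.4, 0.8]
width: 0.1
```

Run:
```python
from h import *
setf([623.5,39.7,.172]);where();ang(("side",))
th=5.38;s=th-np.pi-4*np.pi/5
sync();plan([tool(66,s,-30,18)]+[tool(66,s+k*.1,-30,18) for k in range(1,8)],step=15)
```

```text
t 14.03 u,y,h [ 57.8 -40.3 -30.8] phi -0.252 tilt err deg 1.07 F [ 0.  -0.4  0.8]
mod72 th0: 0.38 valve brass peak 5.35 134 mean near 5.175
[[-0.2, 4.9, 3.1, 0.01, -0.001, -0.02, 0.0], [1.6, 11.3, 4.7, -0.036, -0.009, 0.068, 0.0], [2.8, 18.0, 5.9, -0.082, -0.017, 0.157, 0.0], [3.3, 24.7, 6.8, -0.128, -0.025, 0.245, 0.0], [3.3, 31.5, 7.4, -0.174, -0.033, 0.334, 0.0]]
[[-0.6, 6.8, 0.3, -0.047, -0.008, 0.088, 0.0], [-1.8, 13.6, 0.3, -0.093, -0.016, 0.176, 0.0], [-3.6, 20.1, -0.1, -0.139, -0.024, 0.265, 0.0]]
end [694.3  62.9 145.2] [2.858 0.881 0.739]
```

Emit:
move_arm(motion=[[0, 5, 1.5, 0, 0, 0, 0], [1.6, 11.3, 3.5, -0.036, -0.009, 0.068, 0], [2.8, 18, 5, -0.082, -0.017, 0.157, 0], [3.3, 24.7, 6, -0.128, -0.025, 0.245, 0], [3.3, 31.5, 7, -0.174, -0.033, 0.334, 0]])

```text
t: 14.5
ee_pos: [698.1, 42.8, 148.8]
orientation: [-3.002, -0.456, -0.762]
ft_force: [0.2, -0.4, -0.2]
width: 0.6
```

Emit:
move_arm(motion=[[-0.6, 6.8, 0.3, -0.047, -0.008, 0.088, 0], [-1.8, 13.6, 0.3, -0.093, -0.016, 0.176, 0], [-1.8, 13.6, 0.3, -0.093, -0.016, 0.176, 0], [-1.8, 13.6, 0.3, -0.093, -0.016, 0.176, 0]])

```text
t: 14.83
ee_pos: [696.1, 56.4, 148.8]
orientation: [2.921, 0.737, 0.753]
ft_force: [-0.1, -0.2, -0.0]
width: 0.7
```

Run:
```python
from h import *
setf([623.5,39.7,.172]);where();ang()
```

```text
t 14.83 u,y,h [ 69.8   4.1 -27.1] phi 0.322 tilt err deg 1.09 F [-0.1 -0.2 -0. ]
mod72 th0: 0.55 valve brass peak 5.58 200 mean near 5.595
mod72 th0: 0.56 valve brass peak 4.64 91 mean near 4.633
```

Run:
```python
from h import *
setf([623.5,39.7,.172]);where()
th=5.58;s=th-np.pi-4*np.pi/5
a=get_obs();n=frame(.172)[2]
sync();plan([(a["ee_pos"]+45*n,R.from_rotvec(a["orientation"])),tool(66,s,18,24)],step=40,ang=6.9)
```

```text
t 14.93 u,y,h [ 69.6   3.5 -27.4] phi 0.322 tilt err deg 1.08 F [ 0.2  0.4 -0.6]
[[-10.4, -1.8, 19.9, 0.0, 0.0, 0.0, 0.0], [-20.8, -3.6, 39.7, 0.0, 0.0, 0.0, 0.0], [-20.7, -11.8, 39.2, 0.046, 0.009, -0.088, 0.0], [-20.5, -20.0, 38.6, 0.091, 0.017, -0.175, 0.0], [-20.4, -28.2, 38.0, 0.137, 0.026, -0.263, 0.0]]
[[0.1, -8.2, -0.5, 0.046, 0.009, -0.087, 0.0]]
end [675.8  19.5 185.9] [-2.989 -0.146 -0.739]
```

Emit:
move_arm(motion=[[-10.4, -1.8, 20, 0, 0, 0, 0], [-20.8, -3.6, 39.7, 0, 0, 0, 0], [-20.7, -11.8, 39.2, 0.046, 0.009, -0.088, 0], [-20.5, -20, 38.6, 0.091, 0.017, -0.175, 0], [-20.4, -28.2, 38, 0.137, 0.026, -0.263, 0]])

```text
t: 15.35
ee_pos: [675.7, 27.1, 186.8]
orientation: [-2.999, -0.288, -0.75]
ft_force: [0.2, -0.1, -0.1]
width: 0.5
```

Emit:
move_arm(motion=[[0, -8.2, -0.5, 0.046, 0.009, -0.087, 0], [0, -8.2, -0.5, 0.046, 0.009, -0.087, 0], [0, -8.2, -0.5, 0.046, 0.009, -0.087, 0]])

```text
t: 15.6
ee_pos: [675.6, 18.8, 185.5]
orientation: [-2.989, -0.15, -0.739]
ft_force: [-0.0, -0.4, 0.8]
width: 0.6
```

Run:
```python
from h import *
setf([623.5,39.7,.172]);where();ang()
th=5.58;s=th-np.pi-4*np.pi/5
sync();plan([tool(68,s,-37,25)],step=14)
```

```text
t 15.6 u,y,h [ 63.5 -29.5  17.8] phi -0.072 tilt err deg 1.07 F [-0.  -0.4  0.8]
mod72 th0: 0.57 valve brass peak 3.11 51 mean near 3.349
mod72 th0: 0.57 valve brass peak 5.56 142 mean near 5.565
[[6.9, 0.9, -11.8, 0.0, -0.0, -0.001, 0.0], [13.8, 1.7, -23.6, 0.001, -0.0, -0.002, 0.0], [20.7, 2.6, -35.3, 0.001, -0.001, -0.003, 0.0], [27.6, 3.5, -47.1, 0.002, -0.001, -0.004, 0.0]]
end [703.1  23.1 138.3] [-2.988 -0.145 -0.74 ]
```

Emit:
move_arm(motion=[[7, 0.9, -12, 0, 0, 0, 0], [14, 1.7, -24, 0, 0, 0, 0], [21, 2.6, -35.5, 0, 0, 0, 0], [27.6, 3.5, -47, 0, 0, 0, 0], [27.6, 3.5, -47, 0, 0, 0, 0]])

```text
t: 16.12
ee_pos: [702.7, 23.7, 136.0]
orientation: [-2.99, -0.152, -0.734]
ft_force: [-0.8, -0.6, -0.2]
width: 0.4
```

Run:
```python
from h import *
setf([623.5,39.7,.172]);where()
th=5.58;s=th-np.pi-4*np.pi/5
sync();plan([tool(68,s,-36,18)]+[tool(68,s+k*.09,-36,18) for k in range(1,7)],step=12)
```

```text
t 16.12 u,y,h [ 64.7 -29.3 -38.8] phi -0.071 tilt err deg 1.1 F [-0.8 -0.6 -0.2]
[[-0.8, 6.2, 3.3, 0.001, -0.004, -0.004, 0.0], [-0.3, 12.5, 4.2, -0.04, -0.011, 0.075, 0.0], [-0.3, 18.8, 4.8, -0.081, -0.018, 0.155, 0.0], [-0.8, 25.1, 5.1, -0.123, -0.025, 0.234, 0.0], [-1.8, 31.3, 5.2, -0.164, -0.033, 0.314, 0.0]]
[[-1.4, 6.2, -0.3, -0.042, -0.007, 0.079, 0.0], [-3.4, 12.2, -0.7, -0.084, -0.014, 0.159, 0.0]]
end [697.5  67.2 140.5] [2.831 0.934 0.734]
```

Emit:
move_arm(motion=[[0, 6, 1, 0, 0, 0, 0], [0.5, 12.5, 2.2, -0.04, -0.011, 0.075, 0], [0.5, 18.8, 2.8, -0.081, -0.018, 0.155, 0], [0, 25, 3, -0.123, -0.025, 0.234, 0], [-1, 31.3, 3.2, -0.164, -0.033, 0.314, 0]])

```text
t: 16.53
ee_pos: [702.3, 54.6, 142.7]
orientation: [2.94, 0.689, 0.758]
ft_force: [1.5, -3.5, -2.0]
width: 0.5
```

Run:
```python
from h import *
setf([623.5,39.7,.172]);where();ang()
```

```text
t 16.53 u,y,h [ 72.1   1.2 -35.3] phi 0.289 tilt err deg 1.1 F [ 1.5 -3.5 -2. ]
mod72 th0: 0.88 valve brass peak 5.91 200 mean near 5.925
mod72 th0: 0.89 valve brass peak 4.43 82 mean near 4.42
```

Run:
```python
from h import *
setf([623.5,39.7,.172]);where()
sync();plan([tool(70,s,-35.5,17.7) for s in(.33,.40,.47,.53,.585)],step=12)
```

```text
t 16.63 u,y,h [ 71.9   2.  -35.2] phi 0.286 tilt err deg 1.1 F [ 0.7 -0.1 -0.7]
[[-0.5, 3.9, -0.2, -0.022, 0.0, 0.038, 0.0], [-1.9, 8.7, -0.5, -0.054, -0.005, 0.1, 0.0], [-3.6, 13.5, -0.9, -0.087, -0.011, 0.162, 0.0], [-5.2, 17.5, -1.5, -0.115, -0.016, 0.215, 0.0], [-6.9, 21.0, -2.0, -0.14, -0.02, 0.263, 0.0]]
end [695.1  76.4 140.6] [2.747 1.092 0.72 ]
```

Emit:
move_arm(motion=[[-0.5, 4, 0, -0.022, 0, 0.038, 0], [-2, 8.7, -0.5, -0.054, -0.005, 0.1, 0], [-3.6, 13.5, -1, -0.087, -0.011, 0.162, 0], [-5.2, 17.5, -1.5, -0.115, -0.016, 0.215, 0], [-7, 21, -2, -0.14, -0.02, 0.263, 0]])

```text
t: 17.05
ee_pos: [696.0, 75.3, 140.9]
orientation: [2.745, 1.091, 0.722]
ft_force: [1.9, -2.1, 0.2]
width: 0.3
```

Run:
```python
from h import *
setf([623.5,39.7,.172]);where();ang();
o=get_obs();u,y,n=frame(.172);print("per 0.03 rad:",.03*70*(-np.sin(.6)*u+np.cos(.6)*y))
```

```text
t 17.05 u,y,h [ 68.9  22.7 -35.6] phi 0.585 tilt err deg 1.08 F [ 1.9 -2.1  0.2]
mod72 th0: 1.2 valve brass peak 6.22 200 mean near 6.22
mod72 th0: 1.21 valve brass peak 5.3 141 mean near 5.349
per 0.03 rad: [-1.32821072  1.52843016 -0.55611637]
```

Emit:
move_arm(motion=[[-1, 1.2, -0.4, 0, 0, 0, 0], [-2, 2.3, -0.8, 0, 0, 0, 0], [-2, 2.3, -0.8, 0, 0, 0, 0], [-2, 2.3, -0.8, 0, 0, 0, 0]])

```text
t: 17.48
ee_pos: [693.8, 77.6, 139.4]
orientation: [2.749, 1.087, 0.721]
ft_force: [1.5, -2.1, 3.1]
width: 0.8
```

Run:
```python
from h import *
setf([623.5,39.7,.172]);where();ang();ang()
o=get_obs();u,y,n=frame(.172);print(-5*(-np.sin(.6)*u+np.cos(.6)*y),n*40)
```

```text
t 17.48 u,y,h [ 66.6  25.3 -36. ] phi 0.581 tilt err deg 1.07 F [ 1.5 -2.1  3.1]
mod72 th0: 1.25 valve brass peak 6.25 196 mean near 3.654
mod72 th0: 1.25 valve brass peak 5.42 132 mean near 5.14
mod72 th0: 1.25 valve brass peak 6.25 200 mean near 3.654
mod72 th0: 1.25 valve brass peak 5.42 137 mean near 5.267
[ 3.16240648 -3.63911943  1.3240866 ] [-18.48318553  -3.21083364  35.32      ]
```

Emit:
move_arm(motion=[[3, -3.6, 1.3, 0, 0, 0, 0], [3, -3.6, 1.3, 0, 0, 0, 0], [-10, -6, 26, 0, 0, 0, 0], [-28, -9, 61, 0, 0, 0, 0], [-46, -12, 96, 0, 0, 0, 0]])

```text
t: 18.1
ee_pos: [644.9, 65.5, 233.2]
orientation: [2.753, 1.089, 0.712]
ft_force: [0.6, 0.2, 0.9]
width: 0.3
```

Emit:
move_arm(motion=[[-18, -3, 35, 0, 0, 0, 0], [-36, -3, 65, 0, 0, 0, 0], [-70, -3, 80, 0, 0, 0, 0], [-108, -3, 90, 0, 0, 0, 0], [-146, -3, 100, 0, 0, 0, 0]])

```text
t: 18.52
ee_pos: [499.2, 62.6, 334.8]
orientation: [2.75, 1.088, 0.718]
ft_force: [-0.2, -0.0, 1.1]
width: 0.2
```

Emit:
move_arm(motion=[[-35, 0, 10, 0, 0, 0, 0], [-70, 0, 20, 0, 0, 0, 0], [-70, 0, 20, 0, 0, 0, 0], [-70, 0, 20, 0, 0, 0, 0], [-70, 0, 20, 0, 0, 0, 0]])

```text
t: 18.93
ee_pos: [431.2, 62.7, 354.7]
orientation: [2.749, 1.088, 0.72]
ft_force: [-0.2, 0.2, 0.3]
width: 0.6
```

Run:
```python
from h import *
p0=[623.5,39.7,.172,6.28];setf(p0);where();ang()
for n in(("top",),("side",)):
    p,f,S=fit(p0,free=(3,),names=n);print(p[3]-2*np.pi)
S=[get_image("top"),get_image("side")]
overlay(S,p0,"pics/f.png");where()
```

```text
t 18.93 u,y,h [-63.1  55.5 276.6] phi 0.582 tilt err deg 1.07 F [-0.2  0.2  0.3]
mod72 th0: 0.0 valve brass peak 0.0 195 mean near 3.654
mod72 th0: 1.25 valve brass peak 0.0 131 mean near 4.168
-0.003966557179586161
-0.007872807179586161
t 19.23 u,y,h [-63.3  55.4 275.8] phi 0.582 tilt err deg 1.09 F [-0.4  0.5  0.4]
```

View pics/f.png

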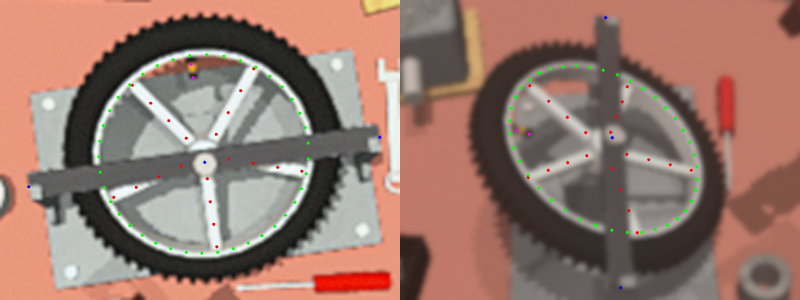

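The valve is at twelve o'clock to within about 0.01 rad in both views. The hand is clear, and the screwdriver and ring look unmoved.

```bash
python3 -c "from workcell import *; print(close_job())"
```

```text
the job is handed in; nothing more can be done
None
```

The valve stem now sits at twelve o'clock, the hand is clear of the wheel, and I handed the job in at about 19 s of the 61 s allowed. I turned the wheel about half a turn counterclockwise. I used the closed fingertips on three spokes in turn, above the strap, with measured wrist forces of about 5 N or less.

**Last checks:**
- **Valve position:** spoke fits in the two cameras put the wheel at −0.004 and −0.008 rad, so the valve tip is under 1 mm from straight uphill (10 mm allowed). The brass colour peak agreed.
- **Wheel and hand:** the wheel angle read the same in repeated pictures. Wrist forces were at noise level after the hand was taken away.
- **Bystanders:** I checked these only by eye. The screwdriver, the wrench's visible edge and the ring on the bench looked unmoved in the last picture. I did not re-measure any of them, and the rest were outside that crop.

**What went wrong or disagreed:**
- **Finger length:** the closed fingertips ended about 25–30 mm short of the reported TCP in the side view. My first push therefore passed over the spoke without touching it, and I worked deeper from then on.
- **First try at the last spoke:** the finger slid off the third spoke after 0.2 rad because it was too shallow. I reinserted it about 10 mm deeper and finished the turn.
- **Brass-colour check:** it sometimes gave false peaks when the hand hid the valve, so I relied on the spoke fit.

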